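# Put scrap clay in the touch-lid caddy and latch it shut

## Robot

A 6-joint arm with a two-finger parallel gripper is mounted at the origin on a cart in front of the work surface, level with it; the furniture and walls round the work are solid. World frame = base frame: x ahead of the robot, y to its left, z up, the work surface at z = 0. Lengths are in m, angles in degrees, forces in N, time in s.
With the tool pointing down it reaches from about 0.25 to 0.725 m from the base axis. Payload 9.7 kg.
Tool frame: the origin (TCP) lies where the fingers leave the gripper's body, on its centre line; the fingertips stand 73 mm ahead of it and the grasp point (between the pads) lies 54 mm ahead of it; z points along the fingers, y is the line along which they close (so a half turn about z gives the same grasp; the last joint's range is limited). The gripper opens to 85 mm and grips with 20 to 120 N. Pads are 22 mm wide; open, the fingers measure 114 mm over their backs; the gripper's body (76 mm by 85 mm) begins 54 mm behind the grasp point. The pads swing forward as they close: fully open they stand 13 mm farther back than shut.
Start: joints at [-70.359, 4.979, 10.078, 95.1, 0, 90], TCP at [0.185, -0.518, 0.304] pointing down, gripper open.
Joint ranges: [-179.16, 179.16], [-48.56, 103.87], [-65.8, 70.77], [-126.05, 130.52], [-82.76, 87.17], [-180, 180]. Speed limits (degrees/s): [127.2, 127.2, 147.25, 180, 180, 180].

## Interface

Orientations are given as [roll, pitch, yaw] about the fixed x, y, z axes, in that order (R = Rz(yaw) Ry(pitch) Rx(roll)).
In Python, from workcell import sensors, imaging, bot gives the robot as it stands.
- The arm moves only by the tool apply_moves, never from a script. Its argument "rows" is a list of rows, each a list of 3 entries, a list of its own where there are three numbers: the shift along the tool's x, y, z in units of 10 cm (1.0 is 10 cm), then the turn, a rotation vector about the tool's x, y, z in units of 30 degrees (1.0 is 30 degrees), then the opening, from 0 (shut) to 1 (fully open). A call has 1 to 20 rows; each row is the pose to reach, as a shift and turn from the pose commanded when the call began, along the tool's axes at that moment; what a row does not reach only later rows make up. A row lasts 1/10 s, in which the tool goes at most 50 mm and 8.59 degrees, less where a joint would pass 70% of its speed; a pose out of reach is approached as far as the arm can. A call with a number of a shift or a turn outside -1 to 1 is refused whole. A call with a gripper value outside its range is refused whole. The fingers move at their own pace and stop on an object; "force" is the grip in N (left out, the last holds). Time passes only in rows, so rows that repeat a pose let the fingers close. It gives the time, the measured TCP pose, the force, the opening and the grip force at its end, in the units of the state.
- sensors.get_obs(): the state, without advancing time (a new reading comes with each control period).
- imaging.camera(name): name is "scene" or "top"; returns (picture, depth): 480x640x3 uint8, red, green, blue; 480x640 float32, m along the optical axis (not along the pixel's ray), 0 where there is no reading.
- imaging.get_calibration(name): a dict with "intrinsics" (3x3 intrinsics, pixels), "world_from_camera" (4x4, takes a point from camera to world coordinates). Camera axes: x right, y down, z forward; pixel columns grow to the right and rows downward; lengths in m; the calibration is good to about 2 mm. A picture is of the moment at which its call begins. get_calibration takes no time and is no camera call.
- bot.job_done(): hands the job in; it is judged then, once.
The state is a dict: "time": time; "q": joint angles; "qd": joint speeds; "joint_efforts": joint torques, N m; "ee_pos": TCP position; "tcp_rot": TCP orientation; "wrist_force": force on the tool from outside, world axes, zero at the start; "torque": the same for the moment, N m; "opening": finger opening in m; "grasp_force": force on a finger pad.
Only numpy, scipy, OpenCV 4.12 (cv2) and the standard library are available. Lean on these libraries where they do the work, as an engineer would, in place of code of your own. Each camera call takes 0.05 s, during which the arm holds its last target. There are 200 camera calls.

## Task

Put the folded twist of scrap clay away in the white clay caddy: push the front of its grey-green lid right down and let go, so that the push-push latch frees it and it springs open, lay the twist inside, then swing the lid down, press it home and let go, so that the latch catches it. Check that the lid has really stayed shut and flush, or the clay dries out. Be gentle with the latch, never pushing on the caddy with more than 30 N (some 3 kg), and leave the pinch pot, the stamp and the red-capped jar where they are.

Things in the scene. Friction and masses are not known exactly. Their poses are not given: they have to be found in the camera images.
- caddy: White plastic clay caddy, fixed to the table, 190 (its x) x 210 (its y) x 100 mm high, walls 4 mm, grey-green lid let in flush with the rim. Origin: centre of its underside; x points to the hinge at the back, -x to the front (towards the robot, up to 0.25 rad askew), z up.
- caddy_floor (a point): Middle of the free inner floor, 9 mm above the table, 20 mm behind the caddy's centre. Free space round it: 69 mm to front and back, 101 mm to either side. In front of that, in the middle of the front wall, sits the 48 mm wide latch housing, 70 mm high. Axes as the caddy's.
- caddy_lid (a joint): Angle of the lid, rad: 0 shut, latched and flush; grows as it opens, to its stop at 1.65 (just past upright); -0.068 pressed in to its bottom stop. A spring always drives it open, with about 3 N at the pad when shut and 1 N when open; at the bottom stop the force climbs steeply (10 N or more in 1 mm).
- lid_hinge (a point): Middle of the lid's hinge axis, which runs along the caddy's y at x = +88 mm, z = 97.5 mm of the caddy. Axes as the caddy's. The lid is a 4 mm plate 199 mm wide, its upper face 2.5 mm above the axis when shut, its front edge 178 mm from the axis; its underside carries the latch's tongue, 42 mm long, 30 mm wide, at the middle of the front edge.
- lid_pad (a point): Middle of the black ribbed press pad (32 x 80 mm, on the lid's upper face at the front), on its surface, 5 mm above and 154 mm in front of the axis; moves with the lid. Push-push latch under it: pressed 10 mm down to the stop and let go, a latched lid is freed and springs wide open within 1 s; an open one is caught and rises to flush. A press of under 8 mm frees nothing.
- twist_centre (a point): Centre of the loose folded ribbon of grey-brown clay, 19 (its x) x 51 (its y) x 14 mm high, about 20 g, lying flat on the table; pinch it across x.
- pot_centre (a point): Centre of the unfired pinch pot, 72 mm across and 64 mm high, standing loose: a bystander.
- stamp_centre (a point): Centre of the white plaster stamp, 31 mm across and 53 mm high, standing loose: a bystander.
- jar_centre (a point): Centre of the loose glaze jar with a red cap, 56 mm across and 70 mm high: a bystander.
Not all that is in view belongs to the job. Leave any blue or pink look-alike of the part that bears twist_centre alone.

How it is judged (in metres and radians):
On the way, in this order (a step that is already met when the one before it is completed fails the run):
1. the latch has been pressed free and the lid stands open (value of joint caddy_lid above 1.3 rad), for 0.2 s.
2. the twist lies in the caddy, let go (x of twist_centre in the frame of caddy between -0.09 and 0.09 m and y of twist_centre in the frame of caddy between -0.1 and 0.1 m and z of twist_centre in the frame of caddy between 0.005 and 0.075 m and contact force between the fingers and clay_twist below 0.05 N and value of joint caddy_lid above 0.5 rad), for 0.2 s.
At the end, for the whole second after the job is handed in: The lid is shut and held by its latch, flush within 0.02 rad (3 mm at the front), with nothing pressing on it, and the twist of clay lies at rest inside the caddy (value of joint caddy_lid between -0.02 and 0.02 rad and x of twist_centre in the frame of caddy between -0.09 and 0.09 m and y of twist_centre in the frame of caddy between -0.1 and 0.1 m and z of twist_centre in the frame of caddy between 0.005 and 0.075 m and linear speed of clay_twist below 0.02 m/s); the robot touches nothing.
It fails at once if the caddy or its lid is pushed with more than 30 N (contact force between any of the fingers, the arm and caddy above 30 N).
It fails at once if the pinch pot, the stamp or the jar is moved by more than 30 mm (distance of any of pot_centre, stamp_centre, jar_centre from where it was at the start of the episode above 0.03 m).
It also fails if it takes over 72 s, if anything falls off the work surface, if the arm or the gripper's body presses on something with over 40 N, if the wrist force passes 120 N, or if a joint passes its speed limit or range.

## Working session

There is one attempt and no reset: what is moved stays moved. The work goes in short steps, Python scripts to look and compute and a tool call to move; the robot and the scene stay as the last step left them, time stands still between calls to the robot, and variables do not carry over. Pictures are saved under pics/ and viewed, at most 11 in all, crops included, and the job is handed in when it is done.

Besides the shell and the picture viewer there is one more tool, called as a command line: name --argument value ..., lists and objects as JSON in quotes. apply_moves: Moves the arm, as the interface text tells. Its arguments: {"type":"object","properties":{"rows":{"type":"array"},"force":{"type":"number"}},"required":["rows"]}

```bash
mkdir -p pics; ls
cat > h.py <<'E'
import numpy as np, cv2
from workcell import sensors, imaging, bot
def snap(n,f):
    p,d=imaging.camera(n); cv2.imwrite(f'pics/{f}.png',p[:,:,::-1]); np.save(f'pics/{f}.npy',d); return p,d
def world(n,d,u,v,r=1):
    c=imaging.get_calibration(n);K=np.array(c['intrinsics']);T=np.array(c['world_from_camera'])
    w=d[v-r:v+r+1,u-r:u+r+1]; z=np.median(w[w>0])
    return (T@np.r_[np.linalg.inv(K)@[u,v,1]*z,1])[:3].round(4)
E
python3 - <<'E'
from h import *
snap('top','top0');snap('scene','scene0')
o=sensors.get_obs();print(o)
E
```

```text
pics
{'time': 0.1, 'q': array([-7.03603717e+01,  5.00771311e+00,  1.00395855e+01,  9.51007428e+01,
       -2.12895576e-04,  9.00001567e+01]), 'qd': array([-0.09417282, -0.08019667,  0.14432922,  0.0098977 ,  0.02169501,
       -0.01820417]), 'joint_efforts': array([-8.58517906e-04, -5.21562696e+01,  4.65652585e+01,  1.59223593e-02,
       -1.54937533e-05, -2.52457204e-05]), 'ee_pos': array([ 0.18481425, -0.51788731,  0.30326148]), 'tcp_rot': array([-1.79931130e+02,  2.13083727e-04,  1.96394719e+01]), 'wrist_force': array([-0.37068013, -0.38889157, -0.8027238 ]), 'torque': array([-0.02182285, -0.01898   ,  0.00101094]), 'grasp_force': 0.0, 'opening': 0.08531654933567533}
```

View pics/top0.png

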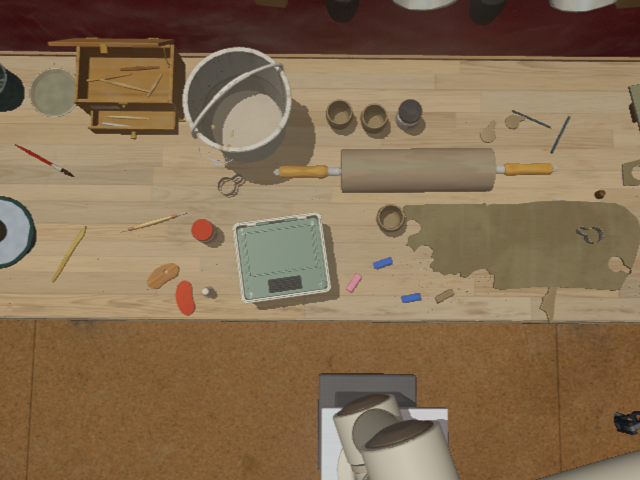

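View pics/scene0.png

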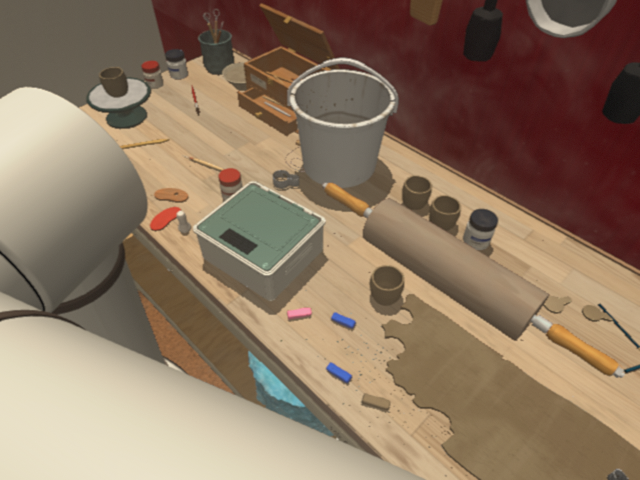

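The top view shows the caddy around (282,257) with its pad at (285,284). The grey-brown twist is at (445,296), the pot at (390,217), the stamp at (208,292) and the jar at (203,231). Next I'll measure their positions.

Run:
```python
from h import *
d=np.load('pics/top0.npy')
for n,u,v in [('pad',285,284),('pL',270,285),('pR',300,283),('lidmid',283,255),('twist',445,296),('twl',438,299),('twr',452,293),('table',470,305),('pot',390,217),('stamp',208,292),('jar',203,231),('rimFL',242,299),('rimFR',327,289),('rimBL',236,222),('rimBR',320,215)]:
    print(n,world('top',d,u,v))
im=cv2.imread('pics/top0.png')
crop=cv2.resize(im[195:325,190:470],None,fx=2.8,fy=2.8,interpolation=cv2.INTER_CUBIC);cv2.imwrite('pics/c0.png',crop)
```

```text
pad [0.4583 0.2501 0.1044]
pL [0.4557 0.2863 0.1034]
pR [0.4611 0.2141 0.1035]
lidmid [0.5288 0.2563 0.1014]
twist [ 0.4358 -0.153   0.0112]
twl [ 0.4279 -0.1344  0.0141]
twr [ 0.4435 -0.1704  0.0143]
table [ 0.4136 -0.2191  0.0007]
pot [ 0.6399 -0.0131  0.0065]
stamp [0.4397 0.4452 0.0509]
jar [0.5904 0.4585 0.0689]
rimFL [0.4217 0.3538 0.0969]
rimFR [0.4474 0.1489 0.0979]
rimBL [0.6236 0.3869 0.0047]
rimBR [0.6285 0.1676 0.0968]
```

View pics/c0.png

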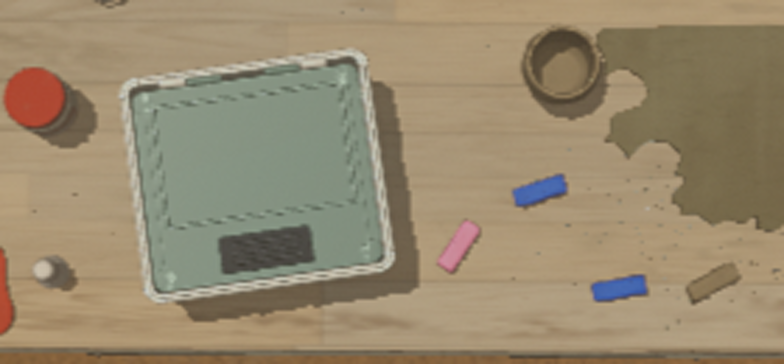

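apply_moves --rows '[[[0.37, -0.45, 0], [0, 0, 0], 0], [[0.74, -0.9, 0], [0, 0, 0], 0], [[0.74, -0.9, 0], [0, 0, 0], 0]]'

```text
time: 0.4
ee_pos: [0.2249, -0.4055, 0.3039]
tcp_rot: [-179.9, -0.0, 19.7]
wrist_force: [0.0, -0.6, 1.5]
opening: 0.0435
grasp_force: 0.0
```

apply_moves --rows '[[[0.37, -0.45, 0], [0, 0, 0], 0], [[0.74, -0.9, 0], [0, 0, 0], 0], [[0.74, -0.9, 0], [0, 0, 0], 0]]'

```text
time: 0.7
ee_pos: [0.2642, -0.296, 0.3041]
tcp_rot: [180.0, -0.0, 19.7]
wrist_force: [0.6, -0.9, 0.3]
opening: -0.0001
grasp_force: 0.0
```

apply_moves --rows '[[[0.37, -0.45, 0], [0, 0, 0], 0], [[0.74, -0.9, 0], [0, 0, 0], 0], [[0.74, -0.9, 0], [0, 0, 0], 0]]'

```text
time: 1.0
ee_pos: [0.3037, -0.1863, 0.304]
tcp_rot: [-180.0, -0.0, 19.8]
wrist_force: [-0.2, -0.5, 0.2]
opening: 0.0003
grasp_force: 0.0
```

apply_moves --rows '[[[0.37, -0.45, 0], [0, 0, 0], 0], [[0.74, -0.9, 0], [0, 0, 0], 0], [[0.74, -0.9, 0], [0, 0, 0], 0]]'

```text
time: 1.3
ee_pos: [0.3433, -0.0764, 0.3038]
tcp_rot: [-180.0, -0.0, 19.8]
wrist_force: [0.3, 0.2, 1.1]
opening: -0.0003
grasp_force: 0.0
```

apply_moves --rows '[[[0.37, -0.45, 0], [0, 0, 0], 0], [[0.74, -0.9, 0], [0, 0, 0], 0], [[0.74, -0.9, 0], [0, 0, 0], 0]]'

```text
time: 1.6
ee_pos: [0.3829, 0.0334, 0.3035]
tcp_rot: [-180.0, -0.0, 19.8]
wrist_force: [-0.6, -1.0, 0.2]
opening: 0.0001
grasp_force: 0.0
```

apply_moves --rows '[[[0.37, -0.45, 0], [0, 0, 0.2], 0], [[0.74, -0.9, 0], [0, 0, 0.4], 0], [[0.74, -0.9, 0], [0, 0, 0.4], 0], [[0.74, -0.9, 0], [0, 0, 0.4], 0]]'

```text
time: 2.0
ee_pos: [0.4314, 0.09, 0.3032]
tcp_rot: [-178.1, 0.1, 10.9]
wrist_force: [-0.8, 0.3, -0.5]
opening: -0.0003
grasp_force: 0.0
```

apply_moves --rows '[[[0, 0, 0], [0, 0, 0], 0], [[0, 0, 0], [0, 0, 0], 0]]'

```text
time: 2.2
ee_pos: [0.4306, 0.0891, 0.3041]
tcp_rot: [-178.1, 0.0, 10.8]
wrist_force: [-0.1, -0.3, 0.8]
opening: -0.0
grasp_force: 0.0
```

Run:
```python
from h import *
o=sensors.get_obs();print(o['q'].round(1),o['qd'].round(2))
```

```text
[ 10.7 -10.   -4.3  95.7   1.9 179.9] [ 0.06 -0.19  0.02 -0.24  0.16 -0.04]
```

```bash
cat >> h.py <<'E'
from scipy.spatial.transform import Rotation as R, Slerp
def plan(p,rpy,start=None):
    """per-call shifts/turns (move units) from start (or measured) pose to p,rpy"""
    o=sensors.get_obs(); s=start or (o['ee_pos'],o['tcp_rot'])
    p0,R0=np.array(s[0]),R.from_euler('xyz',s[1],degrees=True); R1=R.from_euler('xyz',rpy,degrees=True)
    for n in range(1,12):
        sl=Slerp([0,1],R.concatenate([R0,R1])); out=[]
        for k in range(n):
            a,b=sl(k/n),sl((k+1)/n)
            out.append(np.r_[a.inv().apply((np.array(p)-p0)/n)/.1,(a.inv()*b).as_rotvec(degrees=True)/30])
        if np.abs(out).max()<=1: break
    for x in out: print(x.round(3).tolist())
YAW=7.4; C=np.array([.5238,.2586])
def cad(x,y):
    c,s=np.cos(np.radians(YAW)),np.sin(np.radians(YAW)); return C+[c*x-s*y,s*x+c*y]
E
python3 - <<'E'
from h import *
t=cad(-.072,0);print(t)
plan([*t,.24],[180,0,97.4])
E
```

```text
[0.45239968 0.24932672]
[0.172, -0.503, 0.231, -0.018, -0.016, -0.962]
[0.396, -0.359, 0.224, -0.018, -0.016, -0.962]
[0.522, -0.125, 0.218, -0.018, -0.016, -0.962]
```

apply_moves --rows '[[[0.08, -0.25, 0.1], [0, 0, -0.28], 0], [[0.17, -0.5, 0.23], [-0.018, -0.016, -0.56], 0], [[0.17, -0.5, 0.23], [-0.018, -0.016, -0.84], 0], [[0.17, -0.5, 0.23], [-0.018, -0.016, -0.96], 0]]'

```text
time: 2.6
ee_pos: [0.4376, 0.1428, 0.2824]
tcp_rot: [-178.7, -0.3, 40.0]
wrist_force: [-1.3, -0.4, -0.1]
opening: 0.0002
grasp_force: 0.0
```

apply_moves --rows '[[[0.2, -0.18, 0.1], [0, 0, -0.28], 0], [[0.396, -0.36, 0.22], [-0.018, -0.016, -0.56], 0], [[0.396, -0.36, 0.22], [-0.018, -0.016, -0.84], 0], [[0.396, -0.36, 0.22], [-0.018, -0.016, -0.96], 0]]'

```text
time: 3.0
ee_pos: [0.4449, 0.1962, 0.2615]
tcp_rot: [-179.4, -0.3, 68.8]
wrist_force: [0.8, 0.7, 1.3]
opening: 0.0002
grasp_force: 0.0
```

apply_moves --rows '[[[0.26, -0.06, 0.1], [0, 0, -0.28], 0], [[0.52, -0.125, 0.22], [-0.018, -0.016, -0.56], 0], [[0.52, -0.125, 0.22], [-0.018, -0.016, -0.84], 0], [[0.52, -0.125, 0.22], [-0.018, -0.016, -0.96], 0], [[0.52, -0.125, 0.22], [-0.018, -0.016, -0.96], 0]]'

```text
time: 3.5
ee_pos: [0.4525, 0.249, 0.2404]
tcp_rot: [180.0, 0.0, 97.3]
wrist_force: [0.0, 0.3, -0.8]
opening: -0.0001
grasp_force: 0.0
```

Run:
```python
from h import *
plan([*cad(-.072,0),.185],[180,0,97.4]); snap('scene','s1')
```

```text
[0.004, -0.001, 0.554, 0.001, 0.0, -0.003]
```

View pics/s1.png

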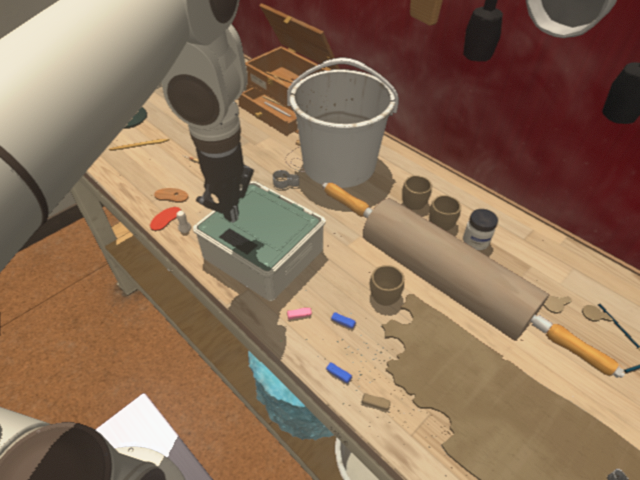

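The closed fingers are over the black pad, with their tips near (230,218). Next I'll descend.

apply_moves --rows '[[[0, 0, 0.3], [0, 0, 0], 0], [[0, 0, 0.5], [0, 0, 0], 0], [[0, 0, 0.58], [0, 0, 0], 0], [[0, 0, 0.58], [0, 0, 0], 0]]'

```text
time: 3.95
ee_pos: [0.4523, 0.2491, 0.1815]
tcp_rot: [-179.9, 0.0, 97.2]
wrist_force: [-0.2, 0.2, 0.5]
opening: -0.0003
grasp_force: 0.0
```

apply_moves --rows '[[[0, 0, 0.03], [0, 0, 0], 0], [[0, 0, 0.06], [0, 0, 0], 0], [[0, 0, 0.09], [0, 0, 0], 0], [[0, 0, 0.11], [0, 0, 0], 0], [[0, 0, 0.11], [0, 0, 0], 0]]'

```text
time: 4.45
ee_pos: [0.4529, 0.2499, 0.1714]
tcp_rot: [179.9, -0.0, 97.3]
wrist_force: [1.0, 1.1, 2.1]
opening: -0.0004
grasp_force: 1.4
```

apply_moves --rows '[[[0, 0, 0.02], [0, 0, 0], 0], [[0, 0, 0.04], [0, 0, 0], 0], [[0, 0, 0.05], [0, 0, 0], 0], [[0, 0, 0.05], [0, 0, 0], 0]]'

```text
time: 4.85
ee_pos: [0.4527, 0.2498, 0.166]
tcp_rot: [180.0, -0.0, 97.3]
wrist_force: [2.7, 1.0, 2.9]
opening: -0.0002
grasp_force: 1.4
```

apply_moves --rows '[[[0, 0, 0.005], [0, 0, 0], 0], [[0, 0, 0.01], [0, 0, 0], 0], [[0, 0, 0.01], [0, 0, 0], 0]]'

```text
time: 5.15
ee_pos: [0.4527, 0.2497, 0.1651]
tcp_rot: [180.0, -0.0, 97.3]
wrist_force: [2.4, 0.3, 3.3]
opening: 0.0001
grasp_force: 1.5
```

apply_moves --rows '[[[0, 0, 0.005], [0, 0, 0], 0], [[0, 0, 0.01], [0, 0, 0], 0], [[0, 0, 0.01], [0, 0, 0], 0]]'

```text
time: 5.45
ee_pos: [0.4527, 0.2497, 0.1643]
tcp_rot: [180.0, -0.0, 97.3]
wrist_force: [1.8, 0.1, 5.2]
opening: -0.0001
grasp_force: 2.6
```

apply_moves --rows '[[[0, 0, 0.005], [0, 0, 0], 0], [[0, 0, 0.01], [0, 0, 0], 0], [[0, 0, 0.01], [0, 0, 0], 0]]'

```text
time: 5.75
ee_pos: [0.4527, 0.2498, 0.1638]
tcp_rot: [180.0, -0.0, 97.3]
wrist_force: [0.4, 1.0, 8.6]
opening: 0.0
grasp_force: 4.3
```

apply_moves --rows '[[[0, 0, 0.008], [0, 0, 0], 0], [[0, 0, 0.008], [0, 0, 0], 0], [[0, 0, -0.15], [0, 0, 0], 0], [[0, -0.1, -0.4], [0, 0, 0], 0], [[0, -0.5, -0.7], [0, 0, 0], 0], [[0, -0.9, -0.9], [0, 0, 0], 0], [[0, -0.9, -0.9], [0, 0, 0], 0]]'

```text
time: 6.45
ee_pos: [0.3606, 0.2379, 0.2561]
tcp_rot: [179.9, -0.1, 97.4]
wrist_force: [1.8, 0.6, -1.1]
opening: 0.0004
grasp_force: 0.0
```

Run:
```python
from h import *
snap('scene','s2'); o=sensors.get_obs();print(o['time'],o['ee_pos'],o['wrist_force'])
```

```text
6.5 [0.36207194 0.23822142 0.25444401] [0.81326566 0.96856711 0.64690389]
```

View pics/s2.png

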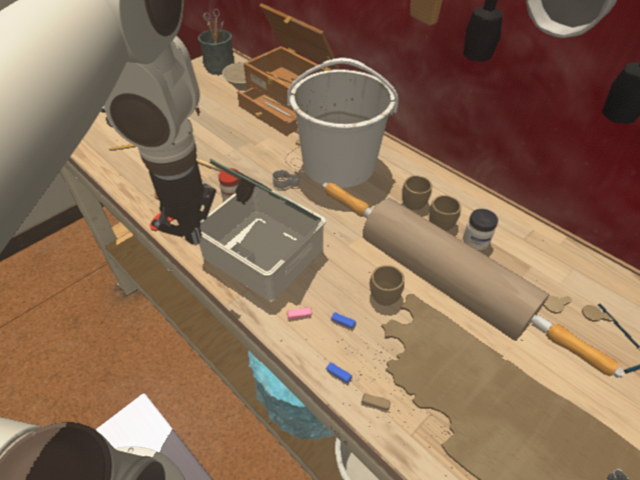

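The lid has sprung upright: its edge runs from (212,162) to (325,210) and the caddy is open. Now the twist.

Run:
```python
from h import *
p,d=imaging.camera('top')
c=imaging.get_calibration('top');K=np.array(c['intrinsics']);T=np.array(c['world_from_camera'])
v,u=np.mgrid[284:308,432:460]; z=d[284:308,432:460]
P=np.stack([(u-K[0,2])/K[0,0]*z,(v-K[1,2])/K[1,1]*z,z,1+0*z],-1)@T.T
m=(P[...,2]>.006)&(P[...,2]<.03);Q=P[m][:,:2].astype(np.float32);print(m.sum(),Q.mean(0),cv2.minAreaRect(Q))
plan([.4355,-.1525,.17],[180,0,117])
```

```text
158 [ 0.43781015 -0.15116927] ((0.436980277299881, -0.15654058754444122), (0.0571102611720562, 0.07139622420072556), 6.721874713897705)
[-0.992, 0.055, 0.208, 0.0, -0.0, -0.164]
[-0.993, -0.03, 0.208, 0.0, -0.0, -0.164]
[-0.987, -0.115, 0.208, 0.0, -0.0, -0.164]
[-0.974, -0.199, 0.208, 0.0, -0.0, -0.164]
```

apply_moves --rows '[[[-0.5, 0.03, 0.1], [0, 0, -0.16], 0.6], [[-0.99, 0.05, 0.2], [0, 0, -0.16], 0.6], [[-0.99, 0.05, 0.2], [0, 0, -0.16], 0.6]]'

```text
time: 6.85
ee_pos: [0.3813, 0.1365, 0.2305]
tcp_rot: [-179.8, 0.1, 101.8]
wrist_force: [0.5, 0.8, -0.9]
opening: 0.0432
grasp_force: 0.0
```

apply_moves --rows '[[[-0.5, -0.02, 0.1], [0, 0, -0.16], 0.6], [[-0.99, -0.03, 0.2], [0, 0, -0.16], 0.6], [[-0.99, -0.03, 0.2], [0, 0, -0.16], 0.6]]'

```text
time: 7.15
ee_pos: [0.3991, 0.039, 0.2107]
tcp_rot: [-179.8, 0.0, 106.5]
wrist_force: [-0.4, 0.7, 0.0]
opening: 0.0511
grasp_force: 0.0
```

apply_moves --rows '[[[-0.5, -0.06, 0.1], [0, 0, -0.16], 0.6], [[-0.99, -0.12, 0.2], [0, 0, -0.16], 0.6], [[-0.99, -0.12, 0.2], [0, 0, -0.16], 0.6]]'

```text
time: 7.45
ee_pos: [0.4162, -0.0587, 0.1907]
tcp_rot: [-179.8, -0.1, 111.4]
wrist_force: [-0.5, 0.6, -0.1]
opening: 0.0511
grasp_force: 0.0
```

apply_moves --rows '[[[-0.5, -0.1, 0.1], [0, 0, -0.16], 0.6], [[-0.97, -0.2, 0.2], [0, 0, -0.16], 0.6], [[-0.97, -0.2, 0.2], [0, 0, -0.16], 0.6], [[-0.97, -0.2, 0.2], [0, 0, -0.16], 0.6]]'

```text
time: 7.85
ee_pos: [0.4333, -0.1525, 0.1718]
tcp_rot: [-179.9, -0.1, 116.4]
wrist_force: [-0.4, -0.8, 0.1]
opening: 0.0513
grasp_force: 0.0
```

Run:
```python
from h import *
plan([.4365,-.1518,.11],[180,0,117]); p,d=snap('scene','s3')
cv2.imwrite('pics/s3c.png',cv2.resize(p[300:450,280:480,::-1],None,fx=4,fy=4,interpolation=cv2.INTER_CUBIC))
o=sensors.get_obs();print(o['ee_pos'],o['tcp_rot'],o['opening'])
```

```text
[-0.009, 0.033, 0.618, -0.003, -0.005, -0.021]
[ 0.43340629 -0.15176993  0.17232935] [-1.79939480e+02 -1.09234015e-01  1.16470789e+02] 0.051275180984457096
```

View pics/s3c.png

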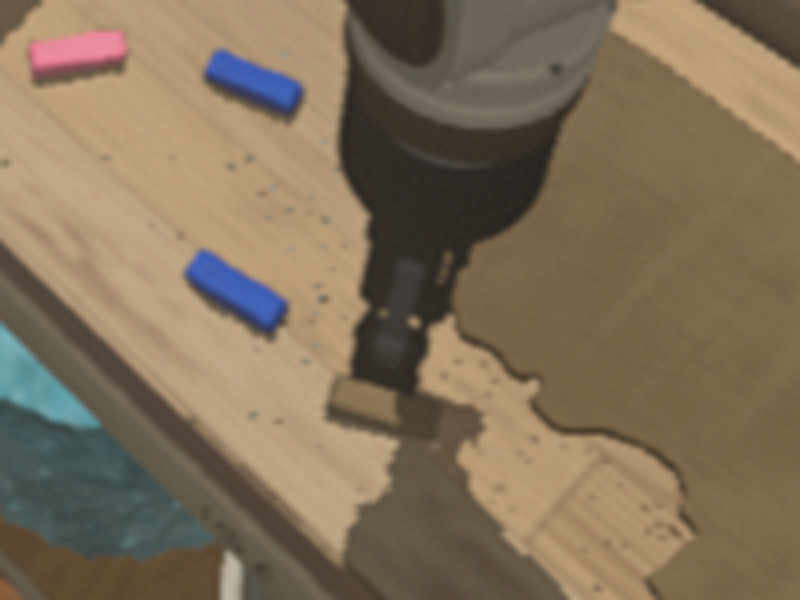

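The gripper is above the twist at crop (385,405), with the fingers straddling its short side.

apply_moves --rows '[[[0, 0.02, 0.35], [0, 0, 0], 0.6], [[0, 0.03, 0.7], [0, 0, 0], 0.6], [[0, 0.03, 0.93], [0, 0, 0], 0.6], [[0, 0.03, 0.93], [0, 0, 0], 0.6], [[0, 0.03, 0.93], [0, 0, 0], 0.6]]'

```text
time: 8.4
ee_pos: [0.4363, -0.15, 0.0808]
tcp_rot: [180.0, -0.0, 116.6]
wrist_force: [-0.1, -0.7, 0.3]
opening: 0.0512
grasp_force: 0.0
```

apply_moves --rows '[[[0, 0, 0], [0, 0, 0], 0.4], [[0, 0, 0], [0, 0, 0], 0.2], [[0, 0, 0], [0, 0, 0], 0], [[0, 0, 0], [0, 0, 0], 0], [[0, 0, 0], [0, 0, 0], 0], [[0, 0, 0], [0, 0, 0], 0]]' --force 20

```text
time: 9.0
ee_pos: [0.4367, -0.1512, 0.0816]
tcp_rot: [179.9, 0.1, 116.5]
wrist_force: [-0.4, 2.5, 5.8]
opening: 0.0172
grasp_force: 19.6
```

apply_moves --rows '[[[0, 0, -0.2], [0, 0, 0], 0], [[0, 0, -0.6], [0, 0, 0], 0], [[0, 0, -1], [0, 0, 0], 0], [[0, 0, -1], [0, 0, 0], 0]]'

```text
time: 9.4
ee_pos: [0.4379, -0.1518, 0.1861]
tcp_rot: [179.6, 0.4, 116.5]
wrist_force: [0.4, 0.1, -0.3]
opening: 0.0172
grasp_force: 19.6
```

Run:
```python
from h import *
t=cad(.005,0);print(t)
plan([*t,.28],[180,0,97.4])
```

```text
[0.52875836 0.25924398]
[0.817, 0.663, -0.236, 0.003, 0.002, 0.159]
[0.87, 0.592, -0.236, 0.003, 0.002, 0.159]
[0.916, 0.518, -0.236, 0.003, 0.002, 0.159]
[0.956, 0.439, -0.235, 0.003, 0.002, 0.159]
```

Run:
```python
from h import *
t=cad(-.025,-.045);print(t)
plan([*t,.22],[180,0,97.4])
```

```text
[0.50480402 0.21075491]
[0.736, 0.555, -0.086, 0.003, 0.002, 0.159]
[0.78, 0.491, -0.086, 0.003, 0.002, 0.159]
[0.818, 0.424, -0.086, 0.003, 0.002, 0.159]
[0.851, 0.355, -0.085, 0.003, 0.002, 0.159]
```

apply_moves --rows '[[[0.35, 0.27, -0.1], [0, 0, 0.1], 0], [[0.74, 0.55, -0.2], [0, 0, 0.16], 0], [[0.74, 0.55, -0.2], [0, 0, 0.16], 0]]'

```text
time: 9.7
ee_pos: [0.4532, -0.0566, 0.2016]
tcp_rot: [179.8, 0.0, 111.9]
wrist_force: [0.7, -0.2, -0.6]
opening: 0.0169
grasp_force: 19.6
```

apply_moves --rows '[[[0.39, 0.25, -0.1], [0, 0, 0.1], 0], [[0.78, 0.49, -0.1], [0, 0, 0.16], 0], [[0.78, 0.49, -0.1], [0, 0, 0.16], 0]]'

```text
time: 10.0
ee_pos: [0.4695, 0.0338, 0.2102]
tcp_rot: [179.9, -0.1, 107.1]
wrist_force: [0.6, 0.1, -0.1]
opening: 0.0169
grasp_force: 19.6
```

apply_moves --rows '[[[0.41, 0.21, -0.1], [0, 0, 0.1], 0], [[0.82, 0.42, -0.1], [0, 0, 0.16], 0], [[0.82, 0.42, -0.1], [0, 0, 0.16], 0]]'

```text
time: 10.3
ee_pos: [0.4858, 0.1241, 0.2198]
tcp_rot: [180.0, -0.1, 102.3]
wrist_force: [-0.2, -0.2, 0.2]
opening: 0.017
grasp_force: 19.6
```

apply_moves --rows '[[[0.42, 0.18, 0], [0, 0, 0.1], 0], [[0.85, 0.35, 0], [0, 0, 0.16], 0], [[0.85, 0.35, 0], [0, 0, 0.16], 0], [[0.85, 0.35, 0], [0, 0, 0.16], 0], [[0.85, 0.35, 0], [0, 0, 0.16], 0]]'

```text
time: 10.8
ee_pos: [0.5016, 0.21, 0.22]
tcp_rot: [-180.0, 0.0, 97.3]
wrist_force: [-0.2, -0.7, -0.1]
opening: 0.0169
grasp_force: 19.7
```

Run:
```python
from h import *
t=cad(-.025,-.045);print(t)
plan([*t,.105],[180,0,97.4]); snap('scene','s4');o=sensors.get_obs();print(o['ee_pos'],o['opening'],o['grasp_force'])
```

```text
[0.50480402 0.21075491]
[0.002, 0.017, 0.575, -0.0, 0.0, -0.002]
[0.002, 0.016, 0.575, -0.0, 0.0, -0.002]
[0.50165721 0.20992562 0.22013969] 0.01658044035115968 19.659595107877976
```

View pics/s4.png

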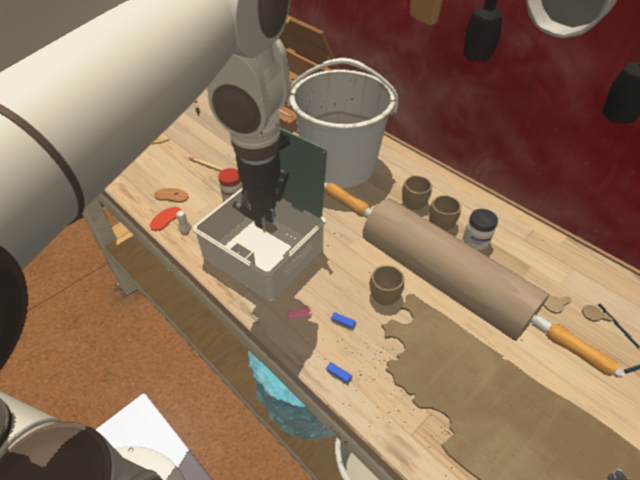

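The gripper holds the twist over the open caddy, with its tips near (265,225) and the lid upright behind. Next I'll lower and release.

apply_moves --rows '[[[0, 0, 0.3], [0, 0, 0], 0], [[0, 0, 0.6], [0, 0, 0], 0], [[0, 0, 0.6], [0, 0, 0], 0]]'

```text
time: 11.15
ee_pos: [0.5001, 0.2094, 0.1566]
tcp_rot: [-179.7, 0.1, 97.2]
wrist_force: [-0.2, -1.0, -0.4]
opening: 0.017
grasp_force: 19.7
```

apply_moves --rows '[[[0, 0, 0.3], [0, 0, 0], 0], [[0, 0, 0.55], [0, 0, 0], 0], [[0, 0, 0.55], [0, 0, 0], 0], [[0, 0, 0.55], [0, 0, 0], 0.2], [[0, 0, 0.55], [0, 0, 0], 0.45], [[0, 0, 0.55], [0, 0, 0], 0.45], [[0, 0, 0.55], [0, 0, 0], 0.45], [[0, 0, 0.55], [0, 0, 0], 0.45]]'

```text
time: 11.95
ee_pos: [0.5018, 0.2115, 0.1057]
tcp_rot: [180.0, -0.0, 97.3]
wrist_force: [0.5, -0.5, 0.2]
opening: 0.0387
grasp_force: 0.0
```

apply_moves --rows '[[[0, 0, -0.3], [0, 0, 0], 0.45], [[0, 0, -0.7], [0, 0, 0], 0.45], [[0, 0, -1], [0, 0, 0], 0.45], [[0, 0, -1], [0, 0, 0], 0.45]]'

```text
time: 12.35
ee_pos: [0.503, 0.212, 0.21]
tcp_rot: [179.6, -0.1, 97.3]
wrist_force: [0.1, -0.2, 0.1]
opening: 0.0384
grasp_force: 0.0
```

Run:
```python
from h import *
p,d=snap('scene','s5'); q,e=snap('top','t5')
a=cv2.resize(p[130:310,170:350],(560,560)); b=cv2.resize(q[195:315,220:340],(240,240))
a[:240,320:]=b
cv2.imwrite('pics/s5c.png',a[:,:,::-1])
H=cad(.088,-.13);print('behind', H, cad(.145,-.13), cad(.145,-.07))
c=cad(.06,-.17); plan([*c,.28],[180,0,97.4])
```

```text
behind [0.62781049 0.14101676] [0.68433575 0.14835811] [0.67660801 0.20785838]
[-0.63, 0.44, -0.372, 0.001, -0.0, -0.001]
[-0.63, 0.44, -0.372, 0.001, -0.0, -0.001]
```

View pics/s5c.png

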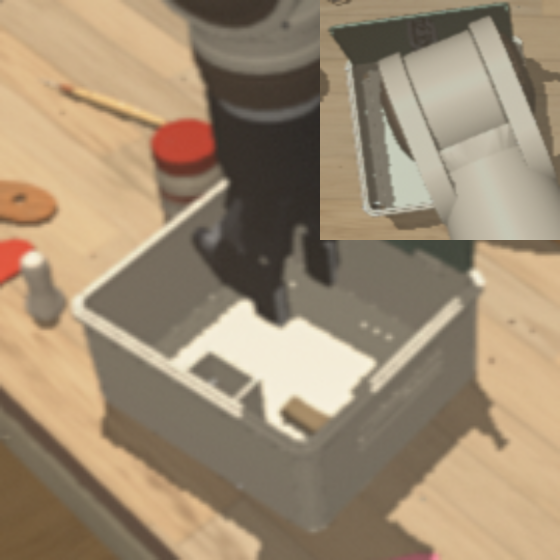

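The twist lies on the caddy floor at crop (305,413), clear of the latch housing. Now I'll go round the right side to get behind the lid.

apply_moves --rows '[[[-0.3, 0.1, -0.3], [0, 0, 0], 0], [[-0.63, 0.44, -0.45], [0, 0, 0], 0], [[-0.63, 0.44, -0.45], [0, 0, 0], 0]]'

```text
time: 12.75
ee_pos: [0.5561, 0.152, 0.2503]
tcp_rot: [179.9, 0.0, 97.1]
wrist_force: [-1.7, -0.1, -0.3]
opening: -0.0001
grasp_force: 0.0
```

apply_moves --rows '[[[-0.3, 0.2, -0.25], [0, 0, 0], 0], [[-0.63, 0.44, -0.45], [0, 0, 0], 0], [[-0.63, 0.44, -0.45], [0, 0, 0], 0]]'

```text
time: 13.05
ee_pos: [0.6072, 0.0949, 0.2952]
tcp_rot: [179.9, 0.0, 97.1]
wrist_force: [-0.4, -0.4, -0.9]
opening: -0.0
grasp_force: 0.0
```

apply_moves --rows '[[[0, 0.3, 0], [0, 0, 0], 0], [[0, 0.6, 0], [0, 0, 0], 0], [[0, 0.82, 0], [0, 0, 0], 0], [[0, 0.82, 0], [0, 0, 0], 0], [[0, 0.82, 0], [0, 0, 0], 0]]'

```text
time: 13.55
ee_pos: [0.6859, 0.1085, 0.2929]
tcp_rot: [-179.8, -0.0, 97.3]
wrist_force: [0.4, -0.3, -0.9]
opening: 0.0003
grasp_force: 0.0
```

Run:
```python
from h import *
o=sensors.get_obs();print(o['ee_pos'],o['tcp_rot'],o['q'].round(1),o['wrist_force'])
plan([*cad(.14,-.065),.298],[180,0,97.4])
p,d=snap('scene','s6');q,e=snap('top','t6')
cv2.imwrite('pics/s6c.png',np.hstack([cv2.resize(p[60:310,150:400],(400,400)),cv2.resize(q[170:320,210:360],(400,400))])[:,:,::-1])
```

```text
[0.68587321 0.10846562 0.29292553] [-1.79804256e+02 -9.16841202e-03  9.73249091e+01] [ 9.  26.6 35.3 98.9  0.  91.7] [ 0.41104815 -0.27155099 -0.86341283]
[0.524, -0.008, -0.025, -0.003, -0.0, -0.001]
[0.524, -0.007, -0.025, -0.003, -0.0, -0.001]
```

View pics/s6c.png

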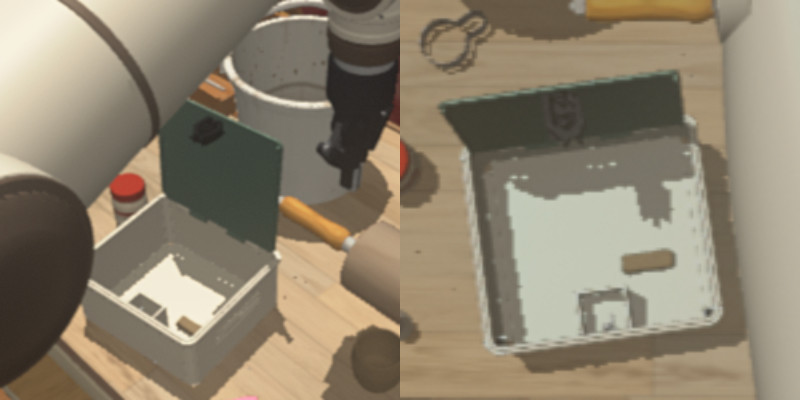

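The lid stands upright, the twist is inside at the right front, and the fingers are to the right of and behind the lid. Next I'll move in behind it.

apply_moves --rows '[[[0.3, 0, -0.03], [0, 0, 0], 0], [[0.55, 0, -0.03], [0, 0, 0], 0], [[0.55, 0, -0.03], [0, 0, 0], 0]]'

```text
time: 13.95
ee_pos: [0.6779, 0.1652, 0.2988]
tcp_rot: [180.0, -0.0, 97.5]
wrist_force: [-0.4, -0.3, -0.8]
opening: 0.0001
grasp_force: 0.0
```

apply_moves --rows '[[[0.3, -0.02, -0.02], [0, 0, 0], 0], [[0.5, -0.02, -0.02], [0, 0, 0], 0], [[0.5, -0.02, -0.02], [0, 0, 0], 0], [[0.5, -0.02, -0.02], [0, 0, 0], 0]]'

```text
time: 14.35
ee_pos: [0.6706, 0.2121, 0.3002]
tcp_rot: [180.0, 0.0, 97.4]
wrist_force: [0.5, -0.2, 0.3]
opening: -0.0001
grasp_force: 0.0
```

Run:
```python
from h import *
o=sensors.get_obs();print(o['ee_pos'],o['tcp_rot'],o['wrist_force'])
w=[(.105,.2225),(.0713,.2237),(.0372,.2156),(.0053,.1983),(-.0245,.1737),(-.0437,.1392),(-.0519,.1135),(-.0525,.1)]
R0=R.from_euler('xyz',o['tcp_rot'],degrees=True)
for x,z in w: print((R0.inv().apply(np.r_[cad(x,-.065),z+.0725]-o['ee_pos'])*10).round(3))
```

```text
[0.67064383 0.21205692 0.30020102] [1.79995055e+02 1.19011882e-02 9.73647261e+01] [ 0.49364029 -0.22698903  0.28760944]
[ 0.    -0.346  0.052]
[ 0.    -0.683  0.04 ]
[ 0.    -1.024  0.121]
[-0.    -1.343  0.294]
[-0.    -1.641  0.54 ]
[-0.    -1.833  0.885]
[-0.    -1.915  1.142]
[-0.    -1.921  1.277]
```

apply_moves --rows '[[[0, -0.12, 0.03], [0, 0, 0], 0], [[0, -0.23, 0.05], [0, 0, 0], 0], [[0, -0.35, 0.05], [0, 0, 0], 0], [[0, -0.5, 0.04], [0, 0, 0], 0], [[0, -0.68, 0.04], [0, 0, 0], 0], [[0, -0.84, 0.08], [0, 0, 0], 0], [[0, -1.0, 0.12], [0, 0, 0], 0], [[0, -1.0, 0.12], [0, 0, 0], 0]]'

```text
time: 15.15
ee_pos: [0.5708, 0.1981, 0.2886]
tcp_rot: [180.0, 0.0, 97.3]
wrist_force: [1.7, 0.4, 1.8]
opening: 0.0003
grasp_force: 0.8
```

Run:
```python
from h import *
p,d=snap('scene','s7');q,e=snap('top','t7')
cv2.imwrite('pics/s7c.png',np.hstack([cv2.resize(p[60:310,150:400],(400,400)),cv2.resize(q[170:320,210:360],(400,400))])[:,:,::-1])
```

```text
(no output)
```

View pics/s7c.png

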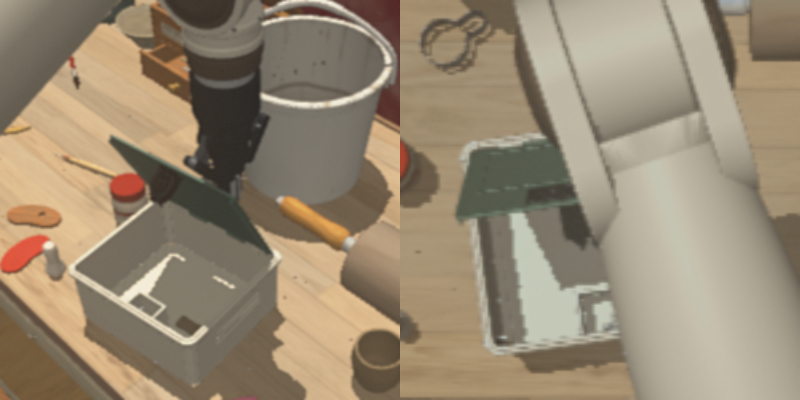

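The lid is about 60° open, and the fingertips are holding it from behind at left-crop (225,190). I'll keep going along the arc.

apply_moves --rows '[[[0, -0.17, 0.08], [0, 0, 0], 0], [[0, -0.34, 0.17], [0, 0, 0], 0], [[0, -0.5, 0.28], [0, 0, 0], 0], [[0, -0.64, 0.42], [0, 0, 0], 0], [[0, -0.75, 0.58], [0, 0, 0], 0], [[0, -0.83, 0.75], [0, 0, 0], 0], [[0, -0.88, 0.9], [0, 0, 0], 0], [[0, -0.89, 0.95], [0, 0, 0], 0], [[0, -0.89, 0.95], [0, 0, 0], 0]]'

```text
time: 16.15
ee_pos: [0.484, 0.1877, 0.193]
tcp_rot: [-180.0, 0.0, 97.3]
wrist_force: [1.9, -0.7, 3.2]
opening: -0.0003
grasp_force: 1.3
```

apply_moves --rows '[[[0, -0.02, 0.06], [0, 0, 0], 0], [[0, -0.03, 0.12], [0, 0, 0], 0], [[0, -0.03, 0.17], [0, 0, 0], 0], [[0, -0.03, 0.2], [0, 0, 0], 0], [[0, -0.03, 0.2], [0, 0, 0], 0]]'

```text
time: 16.65
ee_pos: [0.4804, 0.1875, 0.1727]
tcp_rot: [-180.0, -0.0, 97.3]
wrist_force: [2.4, 0.1, 4.3]
opening: 0.0005
grasp_force: 1.5
```

apply_moves --rows '[[[0, 0, 0.03], [0, 0, 0], 0], [[0, 0, 0.06], [0, 0, 0], 0], [[0, 0, 0.08], [0, 0, 0], 0], [[0, 0, 0.08], [0, 0, 0], 0]]'

```text
time: 17.05
ee_pos: [0.4804, 0.1875, 0.1648]
tcp_rot: [-180.0, -0.0, 97.3]
wrist_force: [1.7, -0.2, 3.5]
opening: -0.0003
grasp_force: 1.7
```

apply_moves --rows '[[[0, 0, 0.01], [0, 0, 0], 0], [[0, 0, 0.015], [0, 0, 0], 0], [[0, 0, 0.015], [0, 0, 0], 0]]'

```text
time: 17.35
ee_pos: [0.4805, 0.1875, 0.1635]
tcp_rot: [-180.0, -0.0, 97.3]
wrist_force: [0.7, 0.7, 3.1]
opening: -0.0003
grasp_force: 1.7
```

apply_moves --rows '[[[0, 0, 0.01], [0, 0, 0], 0], [[0, 0, 0.01], [0, 0, 0], 0]]'

```text
time: 17.55
ee_pos: [0.4806, 0.1875, 0.163]
tcp_rot: [180.0, -0.0, 97.3]
wrist_force: [-1.2, -0.2, 8.2]
opening: -0.0001
grasp_force: 3.4
```

apply_moves --rows '[[[0, 0, 0.007], [0, 0, 0], 0], [[0, 0, 0.007], [0, 0, 0], 0]]'

```text
time: 17.75
ee_pos: [0.4806, 0.1875, 0.1626]
tcp_rot: [180.0, -0.0, 97.3]
wrist_force: [-0.6, -0.7, 9.4]
opening: 0.0
grasp_force: 4.6
```

apply_moves --rows '[[[0, 0, 0.007], [0, 0, 0], 0], [[0, 0, 0.007], [0, 0, 0], 0], [[0, 0, -0.05], [0, 0, 0], 0], [[0, 0, -0.12], [0, 0, 0], 0], [[0, 0, -0.18], [0, 0, 0], 0], [[0, 0, -0.18], [0, 0, 0], 0], [[0, 0, -0.18], [0, 0, 0], 0]]'

```text
time: 18.45
ee_pos: [0.4804, 0.1874, 0.1796]
tcp_rot: [-180.0, 0.0, 97.3]
wrist_force: [-0.2, 0.0, -0.1]
opening: 0.0002
grasp_force: 0.0
```

No force on the fingers, so the lid seems caught. I'll back off sideways and check.

apply_moves --rows '[[[-0.2, 0, -0.4], [0, 0, 0], 0], [[-0.5, -0.3, -0.8], [0, 0, 0], 0], [[-1, -0.8, -1], [0, 0, 0], 0], [[-1, -0.8, -1], [0, 0, 0], 0]]'

```text
time: 18.85
ee_pos: [0.4125, 0.0767, 0.2812]
tcp_rot: [179.9, 0.0, 97.3]
wrist_force: [1.4, -0.1, 0.5]
opening: -0.0001
grasp_force: 0.0
```

apply_moves --rows '[[[-0.5, -0.3, -0.3], [0, 0, 0], 0], [[-1, -0.6, -0.3], [0, 0, 0], 0], [[-1, -0.6, -0.3], [0, 0, 0], 0], [[-1, -0.6, -0.3], [0, 0, 0], 0], [[-1, -0.6, -0.3], [0, 0, 0], 0]]'

```text
time: 19.35
ee_pos: [0.367, -0.0289, 0.3096]
tcp_rot: [-180.0, -0.0, 97.2]
wrist_force: [0.2, 0.1, -1.0]
opening: 0.0002
grasp_force: 0.0
```

Run:
```python
from h import *
p,d=snap('scene','s8');q,e=snap('top','t8')
for n,u,v in [('pad',285,284),('lidmid',283,255),('lidfrontL',258,289),('lidfrontR',312,283),('rimFL',242,299),('stamp',208,292),('jar',203,231)]: print(n,world('top',e,u,v))
cv2.imwrite('pics/s8c.png',np.hstack([cv2.resize(p[60:310,150:400],(400,400)),cv2.resize(q[190:320,190:420],(400,226*400//226))])[:,:,::-1])
```

```text
pad [0.4583 0.2501 0.1045]
lidmid [0.5289 0.2564 0.1006]
lidfrontL [0.446  0.3154 0.0993]
lidfrontR [0.4615 0.1852 0.1005]
rimFL [0.4217 0.3539 0.0963]
stamp [0.4397 0.4449 0.052 ]
jar [0.5899 0.4578 0.0724]
```

View pics/s8c.png

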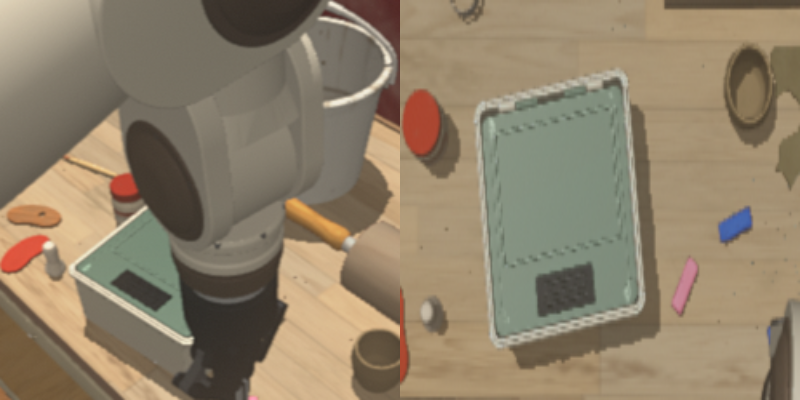

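The lid is shut and flush: the pad reads z = 0.1045 m against 0.1044 m at the start. The jar and stamp haven't moved, nor has the pot as far as the picture shows. The robot is clear, so I'll hand in.

```bash
python3 -c "
from workcell import bot
print(bot.job_done())"
```

```text
the job is handed in; nothing more can be done
None
```

The twist is in the caddy and the lid is latched shut and flush; pushes on the latch read at most about 9 N, the bystanders stayed put, and I handed the job in at about 19 s (no verdict came back).

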